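# Probe the fixture socket and fit the matching rest post

### The arm

A 6-joint arm with a two-finger parallel gripper is mounted at the origin on the work surface. World frame = base frame: x ahead of the robot, y to its left, z up, the work surface at z = 0. Lengths are in mm, angles in rad, forces in N, time in s.
With the tool pointing down it reaches from about 425 to 950 mm from the base axis. Payload 3.5 kg.
Tool frame: the origin (TCP) lies midway between the tips of the shut fingers; the grasp point (between the pads) lies robot.grip_depth behind it (robot.grip_depth is the distance from the TCP to the grasp point, in mm); z points along the fingers, y is the direction in which the jaws open and shut (so a half turn about z gives the same grasp; the last joint's range is limited). The gripper opens to 85 mm and grips with 20 to 120 N. Pads are 22 mm wide; open, the fingers measure 114 mm over their backs; the gripper's body (76 mm by 85 mm) begins 54 mm behind the grasp point. The pads swing forward as they close: fully open they stand 13 mm farther back than shut.
Start: joints at [-1.471, 0.286, 1.577, -0, 1.279, -0.15], TCP at [166.892, -654.028, 206.425] pointing down, gripper open.
Joint ranges: [-2.77, 2.77], [-0.9, 2.22], [0.21, 2.48], [-1.53, 4.67], [0.24, 2.81], [-2.84, 2.84]. Speed limits (rad/s): [2.79, 2.79, 3.14, 3.14, 3.14, 3.14].

### API

Orientations are given as [roll, pitch, yaw] about the fixed x, y, z axes, in that order (R = Rz(yaw) Ry(pitch) Rx(roll)).
In Python, from workcell import robot gives the robot as it stands.
- The arm moves only by the tool move_arm, never from a script. Its argument "plan" is a list that holds one entry, the list of rows, each a list of 7 numbers: the shift along the tool's x, y, z in cm, then the turn, a rotation vector about the tool's x, y, z in rad, then the gripper's target within -1 to 1 (fully open at 1, half-way at 0, shut at -1). A call has 1 to 20 rows; each row is the pose to reach, as a shift and turn from the pose commanded when the call began, along the tool's axes at that moment; what a row does not reach only later rows make up. A row lasts 1/8 s, in which the tool goes at most 62.5 mm and 10.7 degrees, less where a joint would pass 70% of its speed; a pose out of reach is approached as far as the arm can. A call with a gripper value outside its range is refused whole. The fingers move at their own pace and stop on an object; "squeeze" is the grip in N (left out, the last holds). Time passes only in rows, so rows that repeat a pose let the fingers close. It gives the time, the measured TCP pose, the force and the opening at its end, in the units of the state.
- robot.observe(): the state, without advancing time (a new reading comes with each control period).
- robot.capture(name): name is "scene" or "top" or "wrist"; returns (picture, depth): 400x640x3 uint8, red, green, blue; 400x640 float32, mm along the optical axis (not along the pixel's ray), 0 where there is no reading.
- robot.camera_model(name): a dict with "intrinsics" (3x3 intrinsics, pixels), "cam_to_world" (4x4, takes a point from camera to world coordinates). Camera axes: x right, y up, looking along -z (the intrinsics and any distortion apply to the point x, -y, -z); pixel columns grow to the right and rows downward; lengths in mm; the calibration is good to about 2 mm. The wrist camera is an equidistant fisheye: a pixel r from the principal point sees the ray r / f radians off the axis. A picture is of the moment at which its call begins: read the wrist's pose just before it. camera_model takes no time and is no camera call; for the wrist camera it gives the pose at the moment of the call.
- robot.sign_off(): hands the job in, once; it reports no verdict.
Trained networks look in the newest picture that a camera, given by its name, has taken for a name from the list of things; names that differ only in an ending like _2 or _b are one class to them, and where a whole thing is asked for, a point or a joint stands for the part that bears it (a point fixed in the world has none). Each returns a list of dicts, best first, with "p" (0 to 1); they miss things now and then, are a little off and sometimes report something else, mostly with a low value. They report only what shows in the picture. A call takes as long as a camera call. They do not tell look-alikes from the thing itself.
- robot.regions_of(camera, name): "region" (400x640 bool, what is visible of it) and "point" ([column, row] in pixels, amid what is visible of it).
The state is a dict: "t": time; "q": joint angles; "joint_velocities": joint speeds; "joint_efforts": joint torques, N m; "ee_pos": TCP position; "tool_rot": TCP orientation; "wrist_force": force on the tool from outside, world axes, zero at the start; "moment": the same for the moment, N m; "opening": finger opening in mm.
Only numpy, scipy, OpenCV 4.12 (cv2) and the standard library are available. Lean on these libraries where they do the work, as an engineer would, in place of code of your own. Each camera call takes 0.05 s, during which the arm holds its last target.

### The job

The black test fixture has three fixed rest pillars and one empty socket of unknown depth. Take the depth rod from its stand, hold it in the socket with its tip resting on the bottom to find the depth, and hang the rod back upright in its stand. Then stand the one loose post in the socket whose top comes level with the three pillars, and leave the other two posts standing where they are.

Things in the scene. Friction and masses are not known exactly. Their poses are not given: they have to be found in the camera images.
- fixture: Fixed black block 170 (x) x 190 (y) x 70 mm (z); origin at the centre of its underside on the table, z up. Three fixed aluminium pillars, 28 mm in diameter, stand 45 mm above its top face at x, y = (50, 60), (-50, 60) and (-50, -60) mm; the empty socket is at (50, -60) mm.
- socket (a point): Centre of the socket's mouth, in the plane of the fixture's top face; axes as the fixture's. A round blind hole 46 mm wide, with a thin steel ring round it and a flat bottom, either 20, 36 or 52 mm deep, which differs from run to run. A post stands loosely in it, on the bottom. Depth plus 45 mm is the length of the post that comes level with the pillars (65, 81, 97 mm).
- rod_grip (a point): Middle of the depth rod's dark ribbed round handle, 24 mm in diameter and 52 mm high, the place to grip. Below the handle (27 mm below this point) is a steel flange 44 mm wide and 6 mm thick, then a 12 mm shaft; the tip is 118 mm below this point. About 250 g. z runs along the rod, up, from tip to handle.
- rod_tip (a point): Lower end of the depth rod (the 9 mm wide round nose, called rod_c0 in the rules). The shaft under the flange measures 85 mm from this point. z runs up along the rod.
- stand_top (a point): Centre of the open top of the rod's stand, a fixed grey upright tube 60 mm wide and 95 mm high with a bore 30 mm wide. The rod hangs in it, with its flange lying on the tube's top and the tip 85 mm below this point (10 mm above the table).
- post_short (a point): The short one of three loose, plain turned aluminium posts, each 28 mm in diameter, standing upright on the table: this one is 65 mm long. The point is its centre, half-way up (32.5 mm above its foot); z runs along the post, up.
- post_middle (a point): The middle one of three loose, plain turned aluminium posts, each 28 mm in diameter, standing upright on the table: this one is 81 mm long. The point is its centre, half-way up (40.5 mm above its foot); z runs along the post, up.
- post_long (a point): The long one of three loose, plain turned aluminium posts, each 28 mm in diameter, standing upright on the table: this one is 97 mm long. The point is its centre, half-way up (48.5 mm above its foot); z runs along the post, up.
There are look-alikes about, which are no part of the job. Leave any blue look-alike of the part that bears post_short alone.

How it is judged (in metres and radians):
On the way:
1. the held rod stands in the socket with its nose on the bottom (horizontal distance between rod_tip and socket below 0.023 m and z of rod_tip in the frame of socket below -0.016 m and contact force between rod_c0 and anything else above 0.3 N and contact force between the fingers and rod above 0.5 N), for 0.2 s.
At the end, for the whole second after the job is handed in: The rod hangs upright (8 deg) in its stand, flange on the tube top (7 mm). One post stands upright (7 deg) in the socket, within 15 mm of its centre, its top within 6 mm of the pillars' height. The other two posts stand upright within 30 mm of where they began (horizontal distance between rod_tip and stand_top below 0.016 m and z of rod_tip in the frame of stand_top between -0.092 and -0.078 m and angle between rod_tip's own z axis and vertical below 0.15 rad and ((horizontal distance between post_short and socket below 0.015 m and angle between each of post_short, post_middle, post_long's own z axis and vertical below 0.12 rad and z of post_short in the frame of socket between 0.0065 and 0.0185 m and distance of each of post_middle, post_long from where it was at the start of the episode below 0.03 m) or (horizontal distance between post_middle and socket below 0.015 m and angle between each of post_middle, post_short, post_long's own z axis and vertical below 0.12 rad and z of post_middle in the frame of socket between -0.0015 and 0.0105 m and distance of each of post_short, post_long from where it was at the start of the episode below 0.03 m) or (horizontal distance between post_long and socket below 0.015 m and angle between each of post_long, post_short, post_middle's own z axis and vertical below 0.12 rad and z of post_long in the frame of socket between -0.0095 and 0.0025 m and distance of each of post_short, post_middle from where it was at the start of the episode below 0.03 m))); the robot touches nothing.
It also fails if it takes over 61 s, if anything falls off the work surface, if the arm or the gripper's body presses on something with over 40 N, if the wrist force passes 120 N, or if a joint passes its speed limit or range.

## Working session

There is one attempt and no reset: what is moved stays moved. The work goes in short steps, Python scripts to look and compute and a tool call to move; the robot and the scene stay as the last step left them, time stands still between calls to the robot, and variables do not carry over. Pictures are saved under pics/ and viewed, and the job is handed in when it is done.

Besides the shell and the picture viewer there is one more tool, called by a JSON object that holds its "name" and its "arguments", one argument or row to a line. move_arm: Moves the arm, as the interface text tells. Its arguments: {"type":"object","properties":{"plan":{"type":"array","items":{"type":"array","items":{"type":"array","items":{"type":"number"}}}},"squeeze":{"type":"number"}},"required":["plan"]}

```bash
ls -la; mkdir -p pics; cat > h.py <<'E'
import numpy as np, cv2
from workcell import robot
def cap(n,fn=None):
    m=robot.camera_model(n); p,d=robot.capture(n)
    if fn: cv2.imwrite('pics/'+fn,p[:,:,::-1])
    return p,d,m
def world(m,u,v,d,fish=False):
    K=np.array(m['intrinsics']);T=np.array(m['cam_to_world'])
    u=np.asarray(u,float);v=np.asarray(v,float);d=np.asarray(d,float)
    x=(u-K[0,2])/K[0,0];y=(v-K[1,2])/K[1,1]
    if fish:
        r=np.hypot(x,y)+1e-12; s=np.tan(r)/r; x=x*s;y=y*s
    P=np.stack([x*d,-y*d,-d,np.ones_like(d)],-1)
    return (P@T.T)[...,:3]
E
python3 - <<'E'
from h import *
print(robot.grip_depth, {k:v for k,v in robot.observe().items()})
for n in ['scene','top','wrist']:
    p,d,m=cap(n,n+'0.png'); print(n,m)
E
```

```text
total 12
drwxr-xr-x  3 agent agent 4096 Dec  7 06:07 .
drwxr-xr-x 23 root  root  4096 Dec  7 06:07 ..
drwxr-xr-x  2 agent agent 4096 Dec  7 06:07 pics
18.700000000000003 {'t': 0.0, 'q': array([-1.47100733e+00,  2.87185901e-01,  1.57822319e+00, -1.93494264e-05,
        1.27856438e+00, -1.50030649e-01]), 'joint_velocities': array([-0.00192151, -0.00125458, -0.00035517, -0.0001424 ,  0.00045374,
       -0.00127056]), 'joint_efforts': array([-9.08184802e-06, -4.05982733e+01, -2.92624694e+01, -2.87279363e-04,
        5.82877983e-03,  9.90398057e-07]), 'ee_pos': array([ 166.810056  , -653.31285769,  205.00873692]), 'tool_rot': array([-3.13923581e+00, -3.37548882e-04,  2.49824846e-01]), 'wrist_force': array([0.28526485, 0.17870627, 0.50463058]), 'moment': array([ 0.0438182 , -0.03720214, -0.00069139]), 'opening': 85.17179431999867}
scene {'intrinsics': array([[414.00268117,   0.        , 319.17825663],
       [  0.        , 414.00268117, 201.67257072],
       [  0.        ,   0.        ,   1.        ]]), 'cam_to_world': array([[ 1.90472175e-01, -7.15440976e-01,  6.72208718e-01,
         1.1
[... 636 characters left out ...]
  [-2.03445906e-02,  1.33571826e-01,  9.90830291e-01,
         9.32294476e+02],
       [ 0.00000000e+00,  0.00000000e+00,  0.00000000e+00,
         1.00000000e+00]])}
wrist {'intrinsics': array([[309.70691629,   0.        , 321.31160625],
       [  0.        , 309.70691629, 201.07162569],
       [  0.        ,   0.        ,   1.        ]]), 'cam_to_world': array([[ 2.47815482e-01,  9.32581533e-01,  2.62448415e-01,
         2.32121754e+02],
       [-9.68802975e-01,  2.39352794e-01,  6.42731307e-02,
        -6.37088428e+02],
       [-2.87782660e-03, -2.70188683e-01,  9.62803092e-01,
         3.73867474e+02],
       [ 0.00000000e+00,  0.00000000e+00,  0.00000000e+00,
         1.00000000e+00]])}
```

View pics/scene0.png

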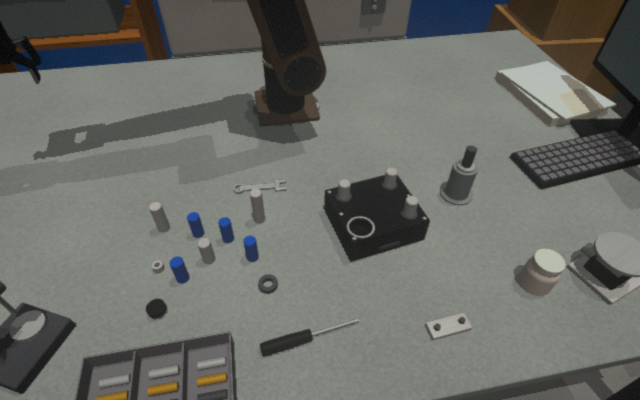

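View pics/top0.png

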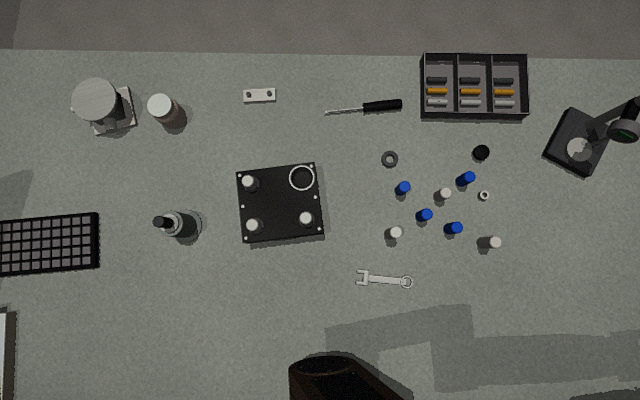

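View pics/wrist0.png

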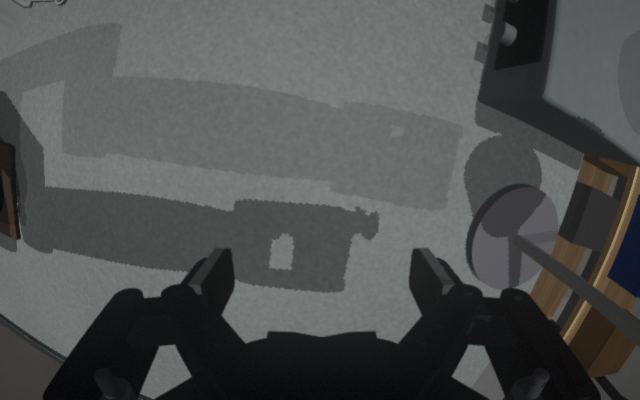

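The scene view shows the rod in its stand at (462,175), the fixture at (375,215) with the ringed socket at (361,227), and three aluminium posts at (160,217), (257,205) and (206,250). The four blue ones are look-alikes. Next I'll measure positions.

```bash
cat > m1.py <<'E'
from h import *
for n in ['scene','top']:
    p,d,m=cap(n)
    for name in ['post_short','post_middle','post_long','rod_grip','fixture','socket','stand_top']:
        try: R=robot.regions_of(n,name)
        except Exception as e: print(n,name,e); continue
        for r in R[:5]:
            reg=r['region']; vv,uu=np.nonzero(reg&(d>0))
            if len(uu)<5: continue
            W=world(m,uu,vv,d[vv,uu]); z=W[:,2]
            zt=np.percentile(z,97); top=W[z>zt-4]
            col=p[vv,uu].mean(0).astype(int)
            print(n,name,'p%.2f'%r['p'],np.round(r['point']),len(uu),'ztop%.0f'%zt,'zmin%.0f'%np.percentile(z,3),'top',np.round(top.mean(0)),'rng',np.round((top.min(0)+top.max(0))/2),np.round(np.ptp(top,0)),col)
E
python3 m1.py
```

```text
scene post_short p0.77 [194. 226.] 290 ztop65 zmin5 top [ 498. -278.   63.] rng [ 497. -278.   64.] [25. 25.  5.] [ 42  60 101]
scene post_short p0.70 [208. 246.] 323 ztop65 zmin-1 top [ 578. -253.   63.] rng [ 578. -253.   64.] [25. 25.  6.] [108 107 103]
scene post_short p0.62 [181. 268.] 347 ztop65 zmin2 top [ 618. -309.   63.] rng [ 617. -308.   63.] [28. 24.  6.] [ 43  62 103]
scene post_short p0.56 [230. 231.] 278 ztop65 zmin6 top [ 526. -208.   63.] rng [ 526. -208.   64.] [27. 25.  5.] [ 44  62 104]
scene post_short p0.56 [251. 245.] 305 ztop65 zmin2 top [ 591. -157.   63.] rng [ 591. -157.   63.] [25. 24.  5.] [ 44  63 104]
scene post_middle p0.91 [156. 218.] 362 ztop81 zmin6 top [ 466. -358.   79.] rng [ 465. -359.   80.] [26. 27.  5.] [102 101  96]
scene post_long p0.60 [258. 207.] 368 ztop96 zmin6 top [ 481. -131.   95.] rng [ 480. -131.   95.] [24. 25.  5.] [99 99 94]
scene rod_grip p0.53 [467. 162.] 337 ztop152 zmin96 top [485. 382. 151.] rng [483. 383. 151.] [24. 22.  5.] [75 76 73]
scene fixture p0.64 [374. 213.] 6358 ztop113 zmin5 top [529. 156. 113.] rng [533. 139. 
[... 1042 characters left out ...]
 [278. 202.] 5647 ztop114 zmin56 top [522. 155. 114.] rng [533. 139. 114.] [124. 161.   8.] [46 45 44]
top post_long p0.71 [391. 232.] 154 ztop99 zmin28 top [ 476. -129.   97.] rng [ 476. -130.   98.] [25. 23.  5.] [127 126 120]
top rod_grip p0.59 [168. 222.] 384 ztop154 zmin95 top [482. 382. 153.] rng [482. 382. 154.] [24. 22.  7.] [68 68 65]
top fixture p0.74 [279. 203.] 5793 ztop114 zmin24 top [522. 155. 114.] rng [533. 139. 114.] [124. 161.   8.] [47 46 45]
top socket p0.76 [277. 202.] 5704 ztop114 zmin49 top [522. 155. 114.] rng [533. 139. 114.] [124. 161.   8.] [46 46 44]
top stand_top p0.62 [184. 225.] 807 ztop96 zmin3 top [480. 373.  95.] rng [482. 379.  96.] [58. 52.  7.] [65 68 64]
```

```bash
cat > m2.py <<'E'
from h import *
from scipy import ndimage as nd
for n in ['scene','top']:
    p,d,m=cap(n)
    v,u=np.mgrid[0:400,0:640]; W=world(m,u,v,d)
    fx=(W[...,0]>400)&(W[...,0]<680)&(W[...,1]>20)&(W[...,1]<260)&(d>0)
    pil=fx&(W[...,2]>109)
    lab,k=nd.label(pil); C=[]
    for i in range(1,k+1):
        w=W[lab==i]
        if len(w)>20: C.append((w.min(0)+w.max(0))/2); print(n,'pillar',np.round(C[-1],1),np.round(w.mean(0),1),np.round(np.ptp(w,0)))
    ring=fx&(p.min(2)>100)&(abs(W[...,2]-70)<6)
    lab,k=nd.label(ring,np.ones((3,3)))
    for i in range(1,k+1):
        w=W[lab==i]
        if len(w)>30:
            e=cv2.fitEllipse(w[:,:2].astype(np.float32)); print(n,'ring',len(w),e,np.round((w.min(0)+w.max(0))/2,1),np.ptp(w,0))
            c=(w.min(0)+w.max(0))/2
            s=fx&(np.hypot(W[...,0]-c[0],W[...,1]-c[1])<23)&(W[...,2]<64)
            print('in socket z hist',np.histogram(W[s][:,2],bins=range(0,70,4)))
            print(np.percentile(W[s][:,2],[1,5,25,50,75]), s.sum())
E
python3 m2.py
```

```text
scene pillar [484.8 190.6 112.8] [486.8 190.  113. ] [31. 27.  7.]
scene pillar [504.8  72.1 112.2] [505.6  71.4 113. ] [27. 27.  6.]
scene pillar [584.  206.2 113.1] [585.3 205.1 113.1] [27. 29.  8.]
scene ring 130 ((602.6489868164062, 86.51290893554688), (56.86427307128906, 60.45936965942383), 60.19230651855469) [602.2  87.1  69.8] [61.19025018 59.45794565  6.8996172 ]
in socket z hist (array([  0,   0,   0,   0,   0,   0,   0,   0,   0,   0,   0,  32, 123,
         6,  11,   4,   0]), array([ 0,  4,  8, 12, 16, 20, 24, 28, 32, 36, 40, 44, 48, 52, 56, 60, 64,
       68]))
[46.31459386 46.87868256 48.26930224 49.05543586 50.11494832] 176
top pillar [581.6 206.5 113.6] [581.3 205.6 114.2] [27. 27.  9.]
top pillar [502.3  72.1 115.6] [501.8  72.1 114.3] [25. 27.  9.]
top pillar [483.4 190.6 113.9] [483.1 190.  114.4] [25. 26.  8.]
top ring 151 ((601.937255859375, 86.86602783203125), (56.54420852661133, 61.03364944458008), 55.95570755004883) [602.4  87.2  70.8] [63.99198899 59.72418621  7.05186977]
in socket z hist (array([  0,   0,   0,   0,   0,   0,   0,   0,   0,   0,   0,  34, 208,
        15,   7,   6,   0]), array([ 0,  4,  8, 12, 16, 20, 24, 28, 32, 36, 40, 44, 48, 52, 56, 60, 64,
       68]))
[45.82944609 47.30145106 48.73781054 49.87700134 50.94979875] 270
```

```bash
cat > pl.py <<'E'
import numpy as np, json
# commanded pose kept by hand: pos mm, yaw (tool straight down, roll=pi)
def plan(p0,yaw0,wps):
    """wps: (x,y,z,yaw,nrows,grip)"""
    c,s=np.cos(yaw0),np.sin(yaw0)
    X=np.array([c,s,0]);Y=np.array([s,-c,0]);Z=np.array([0,0,-1.])
    out=[];cur=np.array([*p0,yaw0],float)
    for x,y,z,yw,n,g in wps:
        t=np.array([x,y,z,yw],float)
        for i in range(1,n+1):
            q=cur+(t-cur)*i/n; d=(q[:3]-p0)/10
            out.append([round(float(d@X),2),round(float(d@Y),2),round(float(d@Z),2),0,0,round(float(-(q[3]-yaw0)),3),g])
        cur=t
    # world check of the rounded end
    r=out[-1]; e=np.array(p0)+10*(r[0]*X+r[1]*Y+r[2]*Z)
    print(len(out),'end',np.round(e,2),round(yaw0-r[5],4)); print(json.dumps(out))
E
python3 - <<'E'
from pl import *
plan([166.892,-654.028,206.425],0.25,[(450,-480,300,0.85,6,1),(610,-150,300,1.6,7,1),(600,80,280,2.1,5,1)])
E
```

```text
18 end [599.95  80.03 280.03] 2.1
[[5.29, -1.64, -1.56, 0, 0, -0.1, 1], [10.58, -3.29, -3.12, 0, 0, -0.2, 1], [15.87, -4.93, -4.68, 0, 0, -0.3, 1], [21.16, -6.57, -6.24, 0, 0, -0.4, 1], [26.45, -8.21, -7.8, 0, 0, -0.5, 1], [31.74, -9.86, -9.36, 0, 0, -0.6, 1], [35.12, -13.86, -9.36, 0, 0, -0.707, 1], [38.5, -17.86, -9.36, 0, 0, -0.814, 1], [41.88, -21.86, -9.36, 0, 0, -0.921, 1], [45.26, -25.87, -9.36, 0, 0, -1.029, 1], [48.64, -29.87, -9.36, 0, 0, -1.136, 1], [52.02, -33.87, -9.36, 0, 0, -1.243, 1], [55.4, -37.87, -9.36, 0, 0, -1.35, 1], [56.35, -42.38, -8.96, 0, 0, -1.45, 1], [57.29, -46.89, -8.56, 0, 0, -1.55, 1], [58.24, -51.39, -8.16, 0, 0, -1.65, 1], [59.18, -55.9, -7.76, 0, 0, -1.75, 1], [60.12, -60.41, -7.36, 0, 0, -1.85, 1]]
```

{"name": "move_arm", "arguments": {
  "plan": [
    [[5.3,-1.6,-1.6,0,0,-0.1,1],[10.6,-3.3,-3.1,0,0,-0.2,1],[15.9,-4.9,-4.7,0,0,-0.3,1],[21.2,-6.6,-6.2,0,0,-0.4,1],[26.4,-8.2,-7.8,0,0,-0.5,1],[31.7,-9.9,-9.4,0,0,-0.6,1],[35.1,-13.9,-9.4,0,0,-0.7,1],[38.5,-17.9,-9.4,0,0,-0.81,1],[41.9,-21.9,-9.4,0,0,-0.92,1],[45.3,-25.9,-9.4,0,0,-1.03,1],[48.6,-29.9,-9.4,0,0,-1.14,1],[52.0,-33.9,-9.4,0,0,-1.24,1],[55.4,-37.9,-9.4,0,0,-1.35,1],[56.3,-42.4,-9.0,0,0,-1.45,1],[57.3,-46.9,-8.6,0,0,-1.55,1],[58.2,-51.4,-8.2,0,0,-1.65,1],[59.2,-55.9,-7.8,0,0,-1.75,1],[60.1,-60.4,-7.4,0,0,-1.85,1]]
  ]
}}

```text
t: 3.3
ee_pos: [599.7, 81.3, 280.5]
tool_rot: [3.141, 0.0, 2.103]
wrist_force: [0.1, -0.6, 0.3]
opening: 85.5
```

```bash
python3 - <<'E'
from h import *
s=robot.observe(); print(s['t'],s['ee_pos'],s['tool_rot'],s['q'])
c,sn=np.cos(.25),np.sin(.25)
r=np.array([60.1,-60.4,-7.4])*10
print('cmd',166.892+r[0]*c+r[1]*sn,-654.028+r[0]*sn-r[1]*c,206.425-r[2])
p,d,m=cap('wrist','w1.png')
v,u=np.mgrid[0:400,0:640]; W=world(m,u,v,d,True)
np.savez('w1.npz',p=p,d=d,W=W)
from m2 import *
E
```

```text
3.3 [599.72221547  81.31816042 280.46788176] [3.14119539e+00 2.10763349e-04 2.10310164e+00] [-3.27459326e-02  8.58831014e-02  1.67249297e+00  3.53400414e-05
  1.38276821e+00 -5.65057889e-01]
cmd 599.7763740583657 79.88488222519766 280.425
scene pillar [601.2  82.9 441.6] [623.2  79.6 469.3] [136. 113. 251.]
scene pillar [485.6 191.  113.1] [487.1 189.8 112.9] [29. 28.  7.]
scene pillar [503.8  72.1 112.7] [504.9  71.6 113.2] [26. 27.  6.]
scene pillar [583.9 206.6 113.1] [585.5 205.  113.1] [27. 28.  8.]
scene ring 107 ((601.6163940429688, 87.54182434082031), (56.544742584228516, 63.66630172729492), 55.76987838745117) [605.7  86.8  70.1] [59.60975402 60.49816755  5.89796412]
in socket z hist (array([ 0,  0,  0,  0,  0,  0,  0,  0,  0,  0,  0, 38, 93,  1,  0,  0,  0]), array([ 0,  4,  8, 12, 16, 20, 24, 28, 32, 36, 40, 44, 48, 52, 56, 60, 64,
       68]))
[46.05164245 46.42678793 47.87646668 48.83261002 49.66299057] 132
top pillar [519.6  83.6 376. ] [507.5  83.8 601.3] [239. 117. 531.]
```

View pics/w1.png

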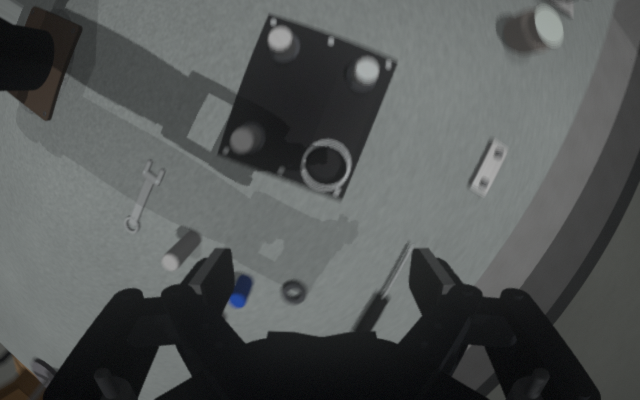

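The wrist view shows the fixture with its three pillars at (281,38), (368,70) and (246,137), and the ringed socket at (326,165).

```bash
python3 - <<'E'
from h import *
from scipy import ndimage as nd
f=np.load('w1.npz');p,d,W=f['p'],f['d'],f['W']
fx=(W[...,0]>400)&(W[...,0]<680)&(W[...,1]>20)&(W[...,1]<260)&(d>0)
lab,k=nd.label(fx&(W[...,2]>109)&(W[...,2]<125))
for i in range(1,k+1):
    w=W[lab==i]
    if len(w)>20: print('pillar',np.round((w.min(0)+w.max(0))/2,1),np.round(w.mean(0),1),np.round(np.ptp(w,0)))
ring=fx&(p.min(2)>70)&(abs(W[...,2]-70)<6)&(np.hypot(W[...,0]-602,W[...,1]-87)<40)
w=W[ring];print(len(w),cv2.fitEllipse(w[:,:2].astype(np.float32)),(w.min(0)+w.max(0))/2)
s=fx&(np.hypot(W[...,0]-602,W[...,1]-87)<18); print(np.percentile(W[s][:,2],[1,10,50,90]))
from pl import *
plan([599.78,79.88,280.43],2.1,[(560,280,270,2.36,5,1),(460,410,250,2.36,4,1)])
E
```

```text
pillar [482.2 190.4 113.9] [482.9 189.8 115.8] [28. 28. 10.]
pillar [580.6 205.2 113.9] [580.4 205.1 115.8] [27. 27. 10.]
pillar [500.6  72.  113.8] [501.3  72.7 115.7] [28. 28.  9.]
1150 ((600.5226440429688, 88.36186981201172), (58.78217697143555, 66.72919464111328), 22.123126983642578) [602.92172997  87.46335809  69.31820621]
[ 50.19205511 380.46656846 393.54764983 405.08681184]
9 end [460.01 409.97 250.03] 2.36
[[3.86, 1.33, 0.21, 0, 0, -0.052, 1], [7.71, 2.67, 0.42, 0, 0, -0.104, 1], [11.57, 4.0, 0.63, 0, 0, -0.156, 1], [15.43, 5.34, 0.83, 0, 0, -0.208, 1], [19.28, 6.67, 1.04, 0, 0, -0.26, 1], [23.35, 6.15, 1.54, 0, 0, -0.26, 1], [27.42, 5.63, 2.04, 0, 0, -0.26, 1], [31.49, 5.12, 2.54, 0, 0, -0.26, 1], [35.55, 4.6, 3.04, 0, 0, -0.26, 1]]
```

{"name": "move_arm", "arguments": {
  "plan": [
    [[3.9,1.3,0.2,0,0,-0.05,1],[7.7,2.7,0.4,0,0,-0.1,1],[11.6,4.0,0.6,0,0,-0.16,1],[15.4,5.3,0.8,0,0,-0.21,1],[19.3,6.7,1.0,0,0,-0.26,1],[23.0,5.5,1.5,0,0,-0.26,1],[27.0,5.0,2.3,0,0,-0.26,1],[32.0,4.46,3.0,0,0,-0.26,1],[32.0,4.46,3.0,0,0,-0.26,1]]
  ]
}}

```text
t: 4.58
ee_pos: [475.5, 379.6, 249.8]
tool_rot: [-3.14, -0.0, 2.362]
wrist_force: [-0.1, -0.7, 0.2]
opening: 85.5
```

```bash
cat > cmd.py <<'E'
import numpy as np
def end(p0,yaw0,row):
    c,s=np.cos(yaw0),np.sin(yaw0); r=10*np.array(row[:3])
    return [round(p0[0]+r[0]*c+r[1]*s,2),round(p0[1]+r[0]*s-r[1]*c,2),round(p0[2]-r[2],2)],yaw0-row[5]
E
python3 - <<'E'
from h import *; from cmd import end
from scipy import ndimage as nd
s=robot.observe(); print(s['t'],s['ee_pos'],s['tool_rot'],s['q'])
print(end([599.78,79.88,280.43],2.1,[32.0, 4.46, 3.0, 0, 0, -0.26]))
p,d,m=cap('wrist','w2.png')
v,u=np.mgrid[0:400,0:640]; W=world(m,u,v,d,True); np.savez('w2.npz',p=p,d=d,W=W)
near=(np.hypot(W[...,0]-483,W[...,1]-382)<40)&(d>0)
for lo,hi in [(148,160),(110,145),(99,106),(92,99)]:
    w=W[near&(W[...,2]>lo)&(W[...,2]<hi)]; print(lo,len(w),(w.min(0)+w.max(0))/2,np.ptp(w,0),w.mean(0))
for n in ['top','scene']: cap(n,n+'2.png')
E
```

```text
4.575 [475.53488331 379.55950973 249.83954589] [-3.14045785e+00 -3.77842225e-04  2.36214822e+00] [ 5.07002507e-01  1.11438372e-01  1.70011726e+00  4.56231176e-05
  1.33123225e+00 -2.84360448e-01]
([np.float64(476.73), np.float64(378.62), np.float64(250.43)], 2.3600000000000003)
148 608 [480.95640152 382.25469408 152.37669088] [24.7595024  25.01125028  8.29458297] [480.60608201 383.16448075 153.80492402]
110 168 [477.24901608 385.24466247 127.27830738] [18.73820052 20.76704816 34.22724614] [473.53389981 389.22637841 127.50548205]
99 642 [480.74379527 383.00286092 101.91083022] [43.38166179 43.36841992  5.6321111 ] [475.27399854 387.31279708 102.06365941]
92 915 [481.17031779 382.64211157  95.29284994] [59.98626314 59.74727735  6.53548914] [475.19335646 387.2094512   95.96856738]
```

View pics/w2.png

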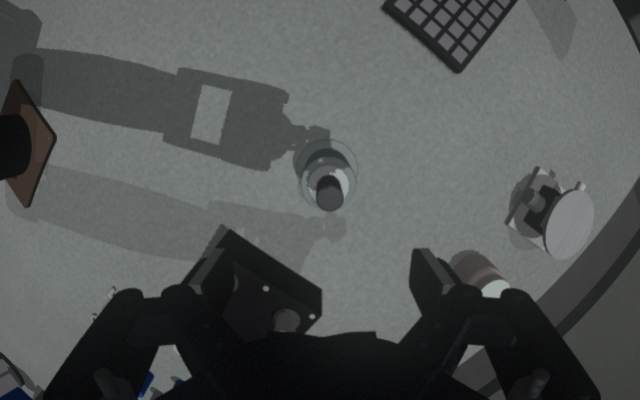

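```bash
python3 - <<'E'
from pl import *
plan([476.73,378.62,250.43],2.36,[(482,382.3,200,2.36,1,1),(482,382.3,114,2.36,3,1),(482,382.3,114,2.36,1,1)])
E
```

```text
5 end [481.95 382.32 114.03] 2.36
[[-0.11, 0.63, 5.04, 0, 0, -0.0, 1], [-0.11, 0.63, 7.91, 0, 0, -0.0, 1], [-0.11, 0.63, 10.78, 0, 0, -0.0, 1], [-0.11, 0.63, 13.64, 0, 0, -0.0, 1], [-0.11, 0.63, 13.64, 0, 0, -0.0, 1]]
```

{"name": "move_arm", "arguments": {
  "plan": [
    [[-0.1,0.6,5.0,0,0,0,1],[-0.1,0.6,8,0,0,0,0.6],[-0.1,0.6,11,0,0,0,0.3],[-0.1,0.6,13.6,0,0,0,0],[-0.1,0.6,13.6,0,0,0,-1],[-0.1,0.6,13.6,0,0,0,-1],[-0.1,0.6,13.6,0,0,0,-1],[-0.1,0.6,13.6,0,0,0,-1],[-0.1,0.6,13.6,0,0,0,-1],[-0.1,0.6,13.6,0,0,0,-1]]
  ],
  "squeeze": 40
}}

```text
t: 5.98
ee_pos: [481.8, 382.2, 114.5]
tool_rot: [3.141, 0.0, 2.36]
wrist_force: [0.0, 0.8, -2.5]
opening: 22.5
```

```bash
python3 - <<'E'
from h import *; from cmd import end; from pl import plan
print({k:np.round(v,3) for k,v in robot.observe().items()})
c=end([476.73,378.62,250.43],2.36,[-.1,.6,13.6,0,0,0]); print(c)
cap('wrist','w3.png')
plan(c[0],2.36,[(482,382,249,2.36,4,-1),(601,87.5,249,2.36,7,-1),(601,87.5,200,2.36,2,-1)])
E
```

```text
{'t': np.float64(5.975), 'q': array([ 0.506,  0.245,  1.803, -0.   ,  1.093, -0.283]), 'joint_velocities': array([-0.001,  0.003,  0.002, -0.001, -0.002,  0.001]), 'joint_efforts': array([-2.0000e-02, -3.8208e+01, -2.8214e+01,  3.0000e-03, -3.0000e-03,
       -0.0000e+00]), 'ee_pos': array([481.813, 382.191, 114.55 ]), 'tool_rot': array([3.141, 0.   , 2.36 ]), 'wrist_force': array([ 0.046,  0.769, -2.545]), 'moment': array([ 0.03 , -0.019,  0.005]), 'opening': np.float64(22.511)}
([np.float64(481.67), np.float64(382.17), np.float64(114.43)], 2.36)
13 end [601.02  87.48 200.03] 2.36
[[-0.01, 0.0, -3.36, 0, 0, -0.0, -1], [-0.02, 0.01, -6.73, 0, 0, -0.0, -1], [-0.03, 0.01, -10.09, 0, 0, -0.0, -1], [-0.04, 0.01, -13.46, 0, 0, -0.0, -1], [-4.21, -1.78, -13.46, 0, 0, -0.0, -1], [-8.38, -3.57, -13.46, 0, 0, -0.0, -1], [-12.55, -5.35, -13.46, 0, 0, -0.0, -1], [-16.72, -7.14, -13.46, 0, 0, -0.0, -1], [-20.89, -8.93, -13.46, 0, 0, -0.0, -1], [-25.06, -10.72, -13.46, 0, 0, -0.0, -1], [-29.23, -12.51, -13.46, 0, 0, -0.0, -1], [-29.23, -12.51, -11.01, 0, 0, -0.0, -1], [-29.23, -12.51, -8.56, 0, 0, -0.0, -1]]
```

View pics/w3.png

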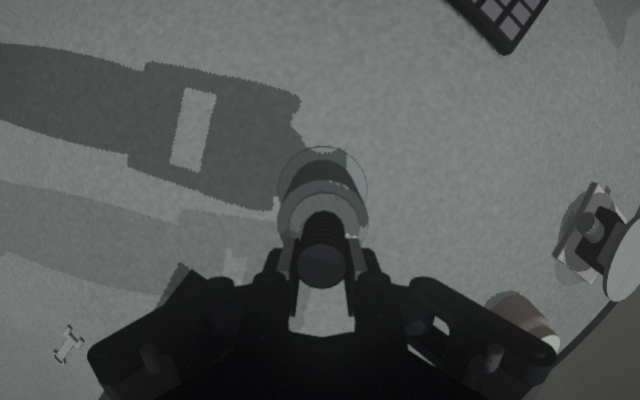

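The rod handle is clamped between the pads, seen at (320,260) in the wrist picture. Next I'll lift it and carry it over the socket.

{"name": "move_arm", "arguments": {
  "plan": [
    [[0,0,-3.4,0,0,0,-1],[0,0,-6.7,0,0,0,-1],[0,0,-10.1,0,0,0,-1],[0,0,-13.5,0,0,0,-1],[-4.2,-1.8,-13.5,0,0,0,-1],[-8.4,-3.6,-13.5,0,0,0,-1],[-12.5,-5.3,-13.5,0,0,0,-1],[-16.7,-7.1,-13.5,0,0,0,-1],[-20.9,-8.9,-13.5,0,0,0,-1],[-25.0,-10.7,-13.5,0,0,0,-1],[-29.2,-12.5,-13.5,0,0,0,-1],[-29.2,-12.5,-11,0,0,0,-1],[-29.2,-12.5,-8.6,0,0,0,-1],[-29.2,-12.5,-8.6,0,0,0,-1]]
  ],
  "squeeze": 60
}}

```text
t: 7.78
ee_pos: [599.2, 87.6, 197.5]
tool_rot: [-3.137, -0.004, 2.359]
wrist_force: [0.6, 0.0, -3.2]
opening: 21.4
```

```bash
python3 - <<'E'
from h import *; from cmd import end; from pl import plan
s=robot.observe();print({k:np.round(s[k],3) for k in ['t','q','ee_pos','tool_rot','wrist_force','opening']})
c=end([481.67,382.17,114.43],2.36,[-29.2,-12.5,-8.6,0,0,0]); print(c)
for n in ['wrist','scene']:
    cap(n,n[0]+'4.png')
E
```

```text
{'t': np.float64(7.775), 'q': array([-0.022,  0.146,  1.758,  0.   ,  1.243, -0.811]), 'ee_pos': array([599.196,  87.578, 197.513]), 'tool_rot': array([-3.137, -0.004,  2.359]), 'wrist_force': array([ 0.553,  0.02 , -3.174]), 'opening': np.float64(21.41)}
([np.float64(600.88), np.float64(87.76), np.float64(200.43)], 2.36)
```

View pics/w4.png

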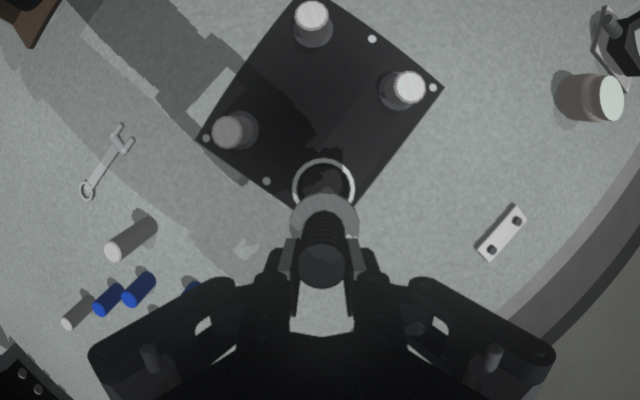

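View pics/s4.png

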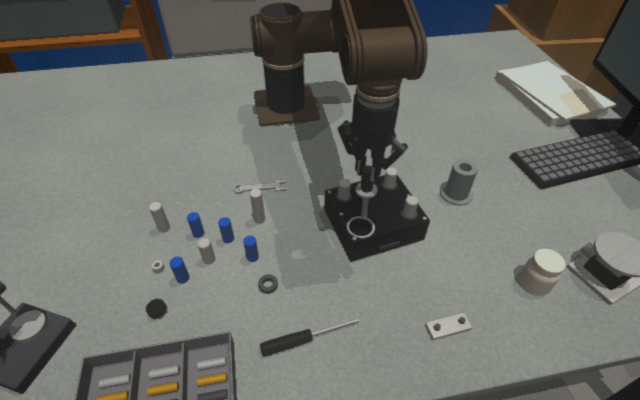

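The wrist view shows the shaft over the socket ring at (324,185), and the scene view shows the tip at the ring near (361,228). Next I'll lower the rod.

{"name": "move_arm", "arguments": {
  "plan": [
    [[0,0,1.5,0,0,0,-1],[0,0,2.5,0,0,0,-1],[0,0,3.3,0,0,0,-1],[0,0,3.8,0,0,0,-1],[0,0,4.2,0,0,0,-1],[0,0,4.2,0,0,0,-1]]
  ]
}}

```text
t: 8.62
ee_pos: [600.9, 87.7, 158.2]
tool_rot: [-3.141, -0.0, 2.36]
wrist_force: [-0.0, 0.3, -3.1]
opening: 21.7
```

{"name": "move_arm", "arguments": {
  "plan": [
    [[0,0,0.2,0,0,0,-1],[0,0,0.4,0,0,0,-1],[0,0,0.5,0,0,0,-1],[0,0,0.6,0,0,0,-1],[0,0,0.6,0,0,0,-1]]
  ]
}}

```text
t: 9.25
ee_pos: [601.0, 87.7, 152.4]
tool_rot: [-3.142, -0.0, 2.36]
wrist_force: [-0.2, -0.4, -2.3]
opening: 21.5
```

{"name": "move_arm", "arguments": {
  "plan": [
    [[0,0,0.1,0,0,0,-1],[0,0,0.2,0,0,0,-1],[0,0,0.2,0,0,0,-1]]
  ]
}}

```text
t: 9.62
ee_pos: [601.5, 87.5, 151.4]
tool_rot: [3.141, 0.001, 2.36]
wrist_force: [-0.6, -0.9, 2.0]
opening: 21.5
```

{"name": "move_arm", "arguments": {
  "plan": [
    [[0,0,0.1,0,0,0,-1],[0,0,0.1,0,0,0,-1],[0,0,0.1,0,0,0,-1],[0,0,0.1,0,0,0,-1]]
  ]
}}

```text
t: 10.12
ee_pos: [602.0, 87.5, 151.3]
tool_rot: [3.14, 0.002, 2.36]
wrist_force: [-0.8, -0.9, 5.1]
opening: 21.6
```

```bash
python3 - <<'E'
from h import *
s=robot.observe();print({k:np.round(s[k],3) for k in ['t','q','ee_pos','tool_rot','wrist_force','opening']})
for n in ['wrist','scene']: 
    p,d,m=cap(n,n[0]+'5.png')
    cv2.imwrite('pics/c5.png',cv2.resize(p[130:270,290:450,::-1],None,fx=4,fy=4))
    if n=='scene':
        v,u=np.mgrid[0:400,0:640]; W=world(m,u,v,d)
        f=(np.hypot(W[...,0]-601,W[...,1]-87)<24)&(W[...,2]>60)&(W[...,2]<300)
        # flange: width ~44 band
        for z in range(112,160,3):
            w=W[f&(abs(W[...,2]-z)<1.5)]; print(z,len(w),np.round(np.ptp(w,0)) if len(w) else '')
E
```

```text
{'t': np.float64(10.125), 'q': array([-2.200e-02,  1.900e-01,  1.796e+00, -1.000e-03,  1.153e+00,
       -8.110e-01]), 'ee_pos': array([601.962,  87.456, 151.27 ]), 'tool_rot': array([3.14e+00, 2.00e-03, 2.36e+00]), 'wrist_force': array([-0.784, -0.914,  5.137]), 'opening': np.float64(21.64)}
112 6 [ 6. 10.  3.]
115 2 [1. 2. 0.]
118 0 
121 0 
124 0 
127 0 
130 0 
133 4 [ 6. 18.  1.]
136 23 [37. 37.  2.]
139 112 [40. 41.  3.]
142 28 [33. 34.  3.]
145 10 [11. 18.  2.]
148 16 [16. 22.  2.]
151 8 [ 9. 20.  2.]
154 11 [18. 21.  2.]
157 14 [ 9. 18.  3.]
```

View pics/c5.png

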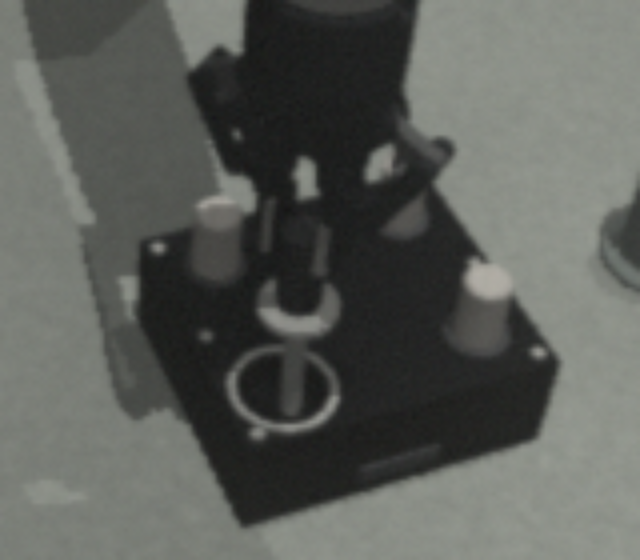

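Pressing gives about 8 N of upward force. The flange top is at about 141 mm, so the tip is at about 50 mm. That makes the depth 20 mm, which agrees with the depth pictures, so the short post fits. In the picture the shaft stands inside the ring. Now I'll return the rod.

```bash
python3 - <<'E'
from pl import plan
plan([600.88,87.76,149.43],2.36,[(600.88,87.76,250,2.36,3,-1),(482,382.3,250,2.36,7,-1),(482,382.3,250,2.36,1,-1),(482,382.3,140,2.36,4,-1)])
E
```

```text
15 end [481.95 382.31 140.03] 2.36
[[0.0, 0.0, -3.35, 0, 0, -0.0, -1], [0.0, 0.0, -6.7, 0, 0, -0.0, -1], [0.0, 0.0, -10.06, 0, 0, -0.0, -1], [4.17, 1.79, -10.06, 0, 0, -0.0, -1], [8.34, 3.58, -10.06, 0, 0, -0.0, -1], [12.51, 5.37, -10.06, 0, 0, -0.0, -1], [16.68, 7.16, -10.06, 0, 0, -0.0, -1], [20.85, 8.95, -10.06, 0, 0, -0.0, -1], [25.02, 10.74, -10.06, 0, 0, -0.0, -1], [29.19, 12.53, -10.06, 0, 0, -0.0, -1], [29.19, 12.53, -10.06, 0, 0, -0.0, -1], [29.19, 12.53, -7.31, 0, 0, -0.0, -1], [29.19, 12.53, -4.56, 0, 0, -0.0, -1], [29.19, 12.53, -1.81, 0, 0, -0.0, -1], [29.19, 12.53, 0.94, 0, 0, -0.0, -1]]
```

{"name": "move_arm", "arguments": {
  "plan": [
    [[0,0,-3.4,0,0,0,-1],[0,0,-6.7,0,0,0,-1],[0,0,-10,0,0,0,-1],[4.2,1.8,-10,0,0,0,-1],[8.3,3.6,-10,0,0,0,-1],[12.5,5.4,-10,0,0,0,-1],[16.7,7.2,-10,0,0,0,-1],[20.8,9.0,-10,0,0,0,-1],[25.0,10.7,-10,0,0,0,-1],[29.2,12.5,-9,0,0,0,-1],[29.2,12.5,-7,0,0,0,-1],[29.2,12.5,-7,0,0,0,-1],[29.2,12.5,-7,0,0,0,-1]]
  ]
}}

```text
t: 11.85
ee_pos: [482.4, 381.2, 219.2]
tool_rot: [-3.141, -0.0, 2.358]
wrist_force: [0.6, -0.3, -2.1]
opening: 21.6
```

```bash
python3 - <<'E'
from h import *; from cmd import end
s=robot.observe();print({k:np.round(s[k],3) for k in ['t','ee_pos','tool_rot','wrist_force','opening']})
print(end([600.88,87.76,149.43],2.36,[29.2,12.5,-7,0,0,0]))
a=cap('scene')[0][110:230,400:520,::-1]; b=cap('wrist')[0][100:320,200:440,::-1]
cv2.imwrite('pics/c6.png',np.hstack([cv2.resize(a,(400,400)),cv2.resize(b,(400,400))]))
E
```

```text
{'t': np.float64(11.85), 'ee_pos': array([482.353, 381.181, 219.162]), 'tool_rot': array([-3.141, -0.   ,  2.358]), 'wrist_force': array([ 0.594, -0.297, -2.096]), 'opening': np.float64(21.606)}
([np.float64(481.67), np.float64(382.17), np.float64(219.43)], 2.36)
```

View pics/c6.png

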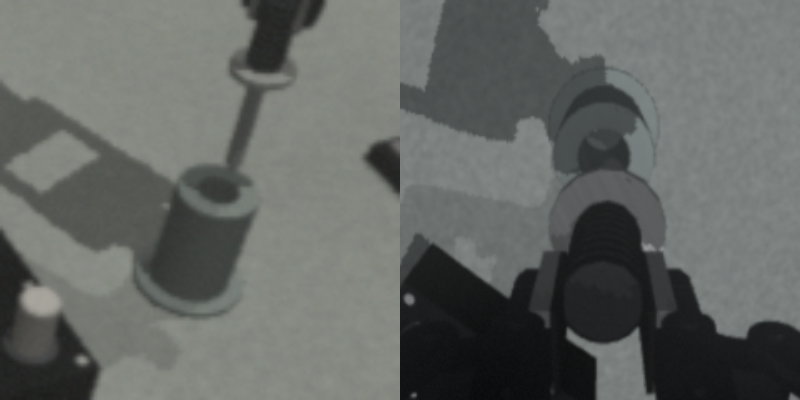

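```bash
python3 - <<'E'
from h import *
for n in ['scene','top']:
    p,d,m=cap(n); T=np.array(m['cam_to_world']);K=np.array(m['intrinsics'])
    v,u=np.mgrid[0:400,0:640]; W=world(m,u,v,d)
    f=(np.hypot(W[...,0]-482,W[...,1]-382)<45)
    for lo,hi in [(90,99),(118,135),(135,155),(155,175),(175,200),(202,215)]:
        w=W[f&(W[...,2]>lo)&(W[...,2]<hi)]
        if len(w)>3: print(n,lo,len(w),np.round((w.min(0)+w.max(0))/2,1),np.round(np.median(w,0),1),np.round(np.ptp(w,0)))
    # project expected points
    for P in [(482,382,95),(482,382,118),(482,382,203)]:
        q=np.linalg.inv(T)@np.array([*P,1]); x=K@np.array([q[0],-q[1],-q[2]]); print(P,np.round(x[:2]/x[2],1))
    if n=='scene': cv2.imwrite('pics/c7.png',cv2.resize(p[110:230,400:520,::-1],None,fx=5,fy=5,interpolation=0))
E
```

```text
scene 90 264 [483.5 382.5  93.4] [486.6 382.1  93.4] [60. 59.  7.]
scene 118 22 [488.5 384.1 127.1] [489.9 383.2 127.5] [10. 10. 14.]
scene 135 39 [487.5 384.2 144.9] [489.  382.5 145.6] [11. 12. 20.]
scene 155 37 [486.5 383.6 165.2] [489.1 381.  164.8] [12. 12. 20.]
scene 175 33 [486.6 383.3 184. ] [489.2 381.2 183.1] [10. 12. 18.]
scene 202 156 [485.5 382.3 208.7] [493.1 375.5 208. ] [42. 44. 13.]
(482, 382, 95) [464.9 165.7]
(482, 382, 118) [467.4 158.6]
(482, 382, 203) [477.4 130. ]
top 90 376 [481.5 382.5  94.4] [478.5 378.   94.4] [57. 59.  9.]
top 118 12 [485.1 382.6 130. ] [484.3 381.5 130.7] [11.  5.  8.]
top 135 25 [483.9 382.4 145.8] [483.3 381.  146.9] [12.  5. 18.]
top 155 11 [484.  380.2 162.6] [483.5 380.2 162.6] [ 9.  3. 13.]
top 202 205 [483.  380.9 208.8] [484.6 373.7 208.8] [42. 37. 12.]
(482, 382, 95) [169.6 223.2]
(482, 382, 118) [165.2 222.5]
(482, 382, 203) [146.5 219.3]
```

View pics/c7.png

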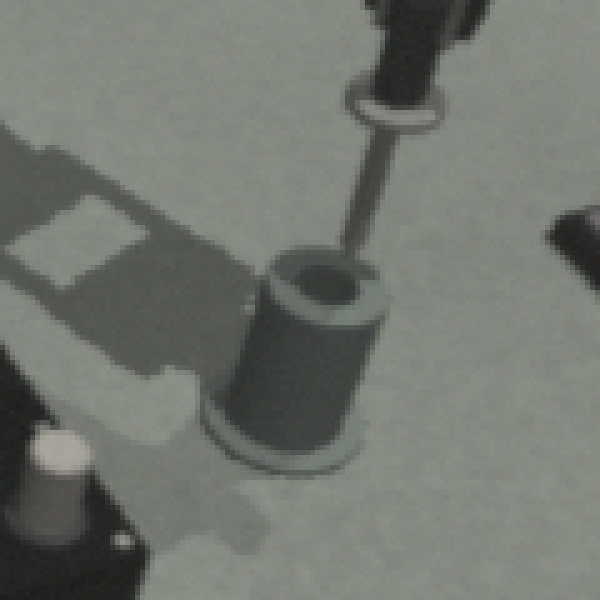

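{"name": "move_arm", "arguments": {
  "plan": [
    [[0.14,-0.14,0.5,0,0,0,-1],[0.14,-0.14,2.5,0,0,0,-1],[0.14,-0.14,5,0,0,0,-1],[0.14,-0.14,7.5,0,0,0,-1],[0.14,-0.14,9.5,0,0,0,-1],[0.14,-0.14,10.3,0,0,0,-1],[0.14,-0.14,10.5,0,0,0,-1],[0.14,-0.14,10.5,0,0,0,-1]]
  ]
}}

```text
t: 13.05
ee_pos: [480.5, 382.5, 115.3]
tool_rot: [3.14, 0.0, 2.36]
wrist_force: [0.1, -0.2, -2.9]
opening: 21.6
```

{"name": "move_arm", "arguments": {
  "plan": [
    [[0,0,0.15,0,0,0,-1],[0,0,0.3,0,0,0,-1],[0,0,0.3,0,0,0,-1]]
  ]
}}

```text
t: 13.42
ee_pos: [480.5, 382.5, 112.6]
tool_rot: [3.14, 0.001, 2.36]
wrist_force: [-0.0, -1.0, 1.1]
opening: 22.0
```

{"name": "move_arm", "arguments": {
  "plan": [
    [[0,0,0,0,0,0,0],[0,0,0,0,0,0,0.5],[0,0,0,0,0,0,0.8],[0,0,0,0,0,0,0.8],[0,0,-3,0,0,0,0.8],[0,0,-7,0,0,0,0.8],[0,0,-12,0,0,0,0.8],[0,0,-14,0,0,0,0.8]]
  ]
}}

```text
t: 14.42
ee_pos: [481.2, 382.9, 255.5]
tool_rot: [3.136, 0.002, 2.36]
wrist_force: [-0.6, 0.1, 1.1]
opening: 77.0
```

```bash
python3 - <<'E'
from h import *; from cmd import end
s=robot.observe();print({k:np.round(s[k],3) for k in ['t','ee_pos','tool_rot','wrist_force','opening']})
c,_=end([481.67,382.17,219.43],2.36,[.14,-.14,10.5,0,0,0]);print(end(c,2.36,[0,0,.3-14,0,0,0]))
p,d,m=cap('wrist','w8.png')
v,u=np.mgrid[0:400,0:640]; W=world(m,u,v,d,True)
near=(np.hypot(W[...,0]-481,W[...,1]-382)<40)&(d>0)
for lo,hi in [(148,160),(99,106),(92,99)]:
    w=W[near&(W[...,2]>lo)&(W[...,2]<hi)]; print(lo,len(w),(w.min(0)+w.max(0))/2,np.ptp(w,0))
from pl import plan
plan([481.67,382.17,249],2.36,[(600,180,250,2.36,5,.8),(630,-60,250,2.36,5,.8),(576,-253,220,2.36,5,.8)])
E
```

```text
{'t': np.float64(14.425), 'ee_pos': array([481.196, 382.881, 255.534]), 'tool_rot': array([3.136e+00, 2.000e-03, 2.360e+00]), 'wrist_force': array([-0.585,  0.095,  1.109]), 'opening': np.float64(77.034)}
([np.float64(479.69), np.float64(382.16), np.float64(251.43)], 2.36)
148 591 [479.28507511 384.85655291 152.11356831] [24.85115281 24.68235119  8.13307227]
99 633 [479.60600735 384.84955862 102.55083328] [43.58459583 43.41233445  6.85001848]
92 898 [480.9097858  382.95791409  95.62503917] [60.04685713 59.75051252  6.31761984]
15 end [ 576.01 -253.02  220.  ] 2.36
[[-4.53, -1.2, -0.02, 0, 0, -0.0, 0.8], [-9.06, -2.41, -0.04, 0, 0, -0.0, 0.8], [-13.58, -3.61, -0.06, 0, 0, -0.0, 0.8], [-18.11, -4.81, -0.08, 0, 0, -0.0, 0.8], [-22.64, -6.01, -0.1, 0, 0, -0.0, 0.8], [-26.45, -9.0, -0.1, 0, 0, -0.0, 0.8], [-30.25, -11.98, -0.1, 0, 0, -0.0, 0.8], [-34.06, -14.97, -0.1, 0, 0, -0.0, 0.8], [-37.87, -17.95, -0.1, 0, 0, -0.0, 0.8], [-41.68, -20.94, -0.1, 0, 0, -0.0, 0.8], [-43.63, -24.44, 0.5, 0, 0, -0.0, 0.8], [-45.58, -27.94, 1.1, 0, 0, -0.0, 0.8], [-47.53, -31.44, 1.7, 0, 0, -0.0, 0.8], [-49.49, -34.94, 2.3, 0, 0, -0.0, 0.8], [-51.44, -38.44, 2.9, 0, 0, -0.0, 0.8]]
```

View pics/w8.png

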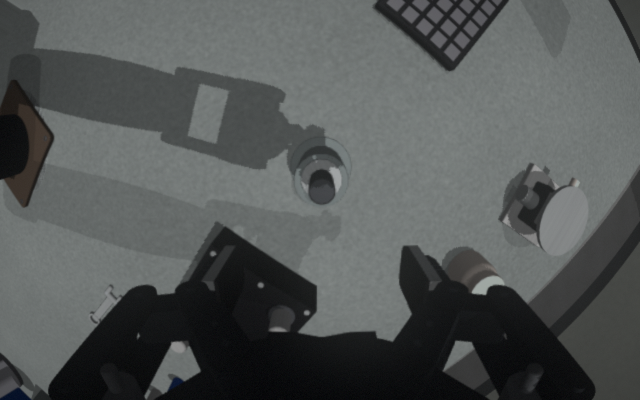

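The rod hangs upright with its flange on the tube, about 2.5 mm off centre, seen at (321,185). Next I'll go to the short post.

{"name": "move_arm", "arguments": {
  "plan": [
    [[-4.5,-1.2,0,0,0,0,0.8],[-9.1,-2.4,0,0,0,0,0.8],[-13.6,-3.6,0,0,0,0,0.8],[-18.1,-4.8,0,0,0,0,0.8],[-22.6,-6.0,0,0,0,0,0.8],[-26.4,-9.0,0,0,0,0,0.8],[-30.3,-12.0,0,0,0,0,0.8],[-34.1,-15.0,0,0,0,0,0.8],[-37.9,-18,0,0,0,0,0.8],[-41.7,-20.9,0,0,0,0,0.8],[-43.6,-24.4,0.5,0,0,0,0.8],[-45.6,-27.9,1.1,0,0,0,0.8],[-47.5,-31.4,2,0,0,0,0.8],[-49.6,-34.9,3,0,0,0,0.8],[-51.6,-38.3,4,0,0,0,0.8],[-51.6,-38.3,4,0,0,0,0.8],[-51.6,-38.3,4,0,0,0,0.8]]
  ]
}}

```text
t: 16.6
ee_pos: [575.8, -252.6, 209.9]
tool_rot: [-3.142, -0.003, 2.36]
wrist_force: [0.5, -1.0, -0.3]
opening: 77.0
```

```bash
cat > m3.py <<'E'
from h import *; from cmd import end
from scipy import ndimage as nd
s=robot.observe();print({k:np.round(s[k],3) for k in ['t','q','ee_pos','tool_rot','wrist_force','opening']})
print(end([479.69,382.16,251.43],2.36,[-51.6,-38.3,4,0,0,0]))
p,d,m=cap('wrist','w9.png')
v,u=np.mgrid[0:400,0:640]; W=world(m,u,v,d,True); np.savez('w9.npz',p=p,d=d,W=W)
near=(W[...,0]>430)&(W[...,0]<680)&(W[...,1]>-400)&(W[...,1]<-100)&(d>0)&(W[...,2]>57)&(W[...,2]<105)
lab,k=nd.label(near)
for i in range(1,k+1):
    w=W[lab==i]
    if len(w)<40: continue
    zt=np.percentile(w[:,2],95); t=w[w[:,2]>zt-4]
    print(len(w),'z%.0f'%zt,np.round((t.min(0)+t.max(0))/2,1),np.round(np.ptp(t,0)),p[lab==i].mean(0).astype(int))
E
python3 m3.py
```

```text
{'t': np.float64(16.6), 'q': array([-5.750e-01,  1.850e-01,  1.691e+00,  1.000e-03,  1.268e+00,
       -1.364e+00]), 'ee_pos': array([ 575.75 , -252.565,  209.868]), 'tool_rot': array([-3.142e+00, -3.000e-03,  2.360e+00]), 'wrist_force': array([ 0.488, -1.003, -0.301]), 'opening': np.float64(76.963)}
([np.float64(576.15), np.float64(-253.17), np.float64(211.43)], 2.36)
897 z99 [ 475.9 -131.5   97.9] [28. 28.  5.] [117 119 119]
576 z67 [ 521.7 -209.1   65.9] [27. 27.  5.] [ 48  77 143]
565 z67 [ 585.3 -157.5   66. ] [27. 27.  5.] [ 50  77 139]
562 z67 [ 492.6 -278.2   66. ] [28. 28.  5.] [27 39 69]
657 z83 [ 460.9 -359.2   81.6] [27. 28.  5.] [114 115 114]
568 z67 [ 573.8 -254.    65.7] [27. 28.  5.] [139 140 139]
490 z67 [ 613.7 -309.9   65.4] [28. 28.  5.] [ 39  60 113]
```

View pics/w9.png

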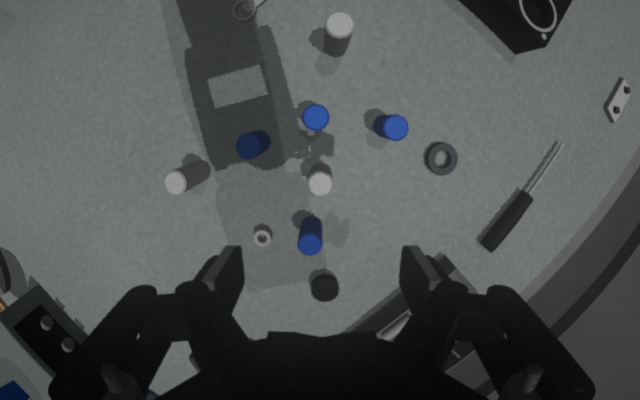

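The wrist view shows the grey short post at (320,183), midway between blue ones at (316,117) and (310,240). The jaw sweep to either side is clear, so I'll grasp high on the post.

{"name": "move_arm", "arguments": {
  "plan": [
    [[0.08,-0.1,4,0,0,0,0.6],[0.08,-0.1,8,0,0,0,0.6],[0.08,-0.1,12,0,0,0,0.6],[0.08,-0.1,15,0,0,0,0.6],[0.08,-0.1,17,0,0,0,0.5],[0.08,-0.1,18,0,0,0,0.3],[0.08,-0.1,18,0,0,0,0],[0.08,-0.1,18,0,0,0,-1],[0.08,-0.1,18,0,0,0,-1],[0.08,-0.1,18,0,0,0,-1],[0.08,-0.1,18,0,0,0,-1],[0.08,-0.1,18,0,0,0,-1]]
  ],
  "squeeze": 40
}}

```text
t: 18.15
ee_pos: [576.0, -254.1, 33.1]
tool_rot: [3.141, 0.003, 2.36]
wrist_force: [0.1, 0.6, 5.0]
opening: 24.8
```

```bash
python3 - <<'E'
from h import *; from cmd import end; from pl import plan
s=robot.observe();print({k:np.round(s[k],3) for k in ['t','q','ee_pos','tool_rot','wrist_force','opening']})
c,_=end([576.15,-253.17,211.43],2.36,[.08,-.1,18,0,0,0]); print(c)
cap('wrist','w10.png')
plan(c,2.36,[(c[0],c[1],180,2.36,4,-1),(601.5,-60,190,2.36,5,-1),(601.5,87.5,160,2.36,4,-1),(601.5,87.5,120,2.36,2,-1)])
E
```

```text
{'t': np.float64(18.15), 'q': array([-0.576,  0.377,  1.804,  0.   ,  0.958, -1.365]), 'ee_pos': array([ 576.018, -254.147,   33.073]), 'tool_rot': array([3.141e+00, 3.000e-03, 2.360e+00]), 'wrist_force': array([0.14 , 0.589, 4.965]), 'opening': np.float64(24.794)}
[np.float64(574.88), np.float64(-253.32), np.float64(31.43)]
15 end [601.51  87.54 120.03] 2.36
[[0.0, 0.0, -3.71, 0, 0, -0.0, -1], [0.0, 0.0, -7.43, 0, 0, -0.0, -1], [0.0, 0.0, -11.14, 0, 0, -0.0, -1], [0.0, 0.0, -14.86, 0, 0, -0.0, -1], [2.35, 3.12, -15.06, 0, 0, -0.0, -1], [4.69, 6.24, -15.26, 0, 0, -0.0, -1], [7.04, 9.36, -15.46, 0, 0, -0.0, -1], [9.38, 12.48, -15.66, 0, 0, -0.0, -1], [11.73, 15.6, -15.86, 0, 0, -0.0, -1], [14.33, 18.21, -15.11, 0, 0, -0.0, -1], [16.92, 20.83, -14.36, 0, 0, -0.0, -1], [19.52, 23.45, -13.61, 0, 0, -0.0, -1], [22.12, 26.07, -12.86, 0, 0, -0.0, -1], [22.12, 26.07, -10.86, 0, 0, -0.0, -1], [22.12, 26.07, -8.86, 0, 0, -0.0, -1]]
```

View pics/w10.png

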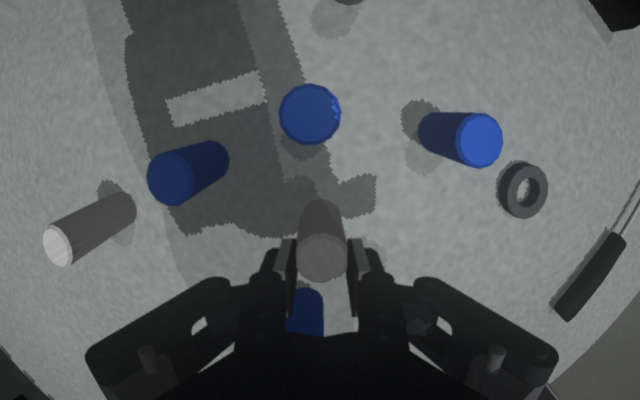

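The post is clamped at (322,250) and the neighbours are undisturbed. Next I'll carry it over the socket.

{"name": "move_arm", "arguments": {
  "plan": [
    [[0,0,-2.5,0,0,0,-1],[0,0,-7,0,0,0,-1],[0,0,-11,0,0,0,-1],[0,0,-14.9,0,0,0,-1],[2.4,3.1,-15,0,0,0,-1],[4.7,6.2,-15.2,0,0,0,-1],[7.0,9.4,-15.4,0,0,0,-1],[9.4,12.5,-15.6,0,0,0,-1],[11.7,15.6,-15.6,0,0,0,-1],[14.3,18.2,-15,0,0,0,-1],[16.9,20.8,-14,0,0,0,-1],[19.5,23.4,-13,0,0,0,-1],[22.1,26.1,-12,0,0,0,-1],[22.1,26.1,-10,0,0,0,-1],[22.1,26.1,-8.9,0,0,0,-1],[22.1,26.1,-8.9,0,0,0,-1],[22.1,26.1,-8.9,0,0,0,-1]]
  ]
}}

```text
t: 20.32
ee_pos: [602.5, 86.5, 120.9]
tool_rot: [3.141, 0.001, 2.358]
wrist_force: [0.9, -0.5, -0.8]
opening: 25.6
```

```bash
python3 - <<'E'
from h import *; from cmd import end
s=robot.observe();print({k:np.round(s[k],3) for k in ['t','ee_pos','tool_rot','wrist_force','opening']})
print(end([574.88,-253.32,31.43],2.36,[22.1,26.1,-8.9,0,0,0]))
a,d,m=cap('scene'); b=cap('wrist')[0]
cv2.imwrite('pics/c11.png',np.hstack([cv2.resize(a[130:270,300:440,::-1],(400,400)),cv2.resize(b[100:340,200:440,::-1],(400,400))]))
v,u=np.mgrid[0:400,0:640]; W=world(m,u,v,d)
f=(np.hypot(W[...,0]-601,W[...,1]-87)<45)
for lo,hi in [(84,92),(92,100),(100,108),(108,116)]:
    w=W[f&(W[...,2]>lo)&(W[...,2]<hi)]
    if len(w)>3: print(lo,len(w),np.round((w.min(0)+w.max(0))/2,1),np.round(np.median(w,0),1),np.round(np.ptp(w,0)))
E
```

```text
{'t': np.float64(20.325), 'ee_pos': array([602.494,  86.541, 120.872]), 'tool_rot': array([3.141e+00, 1.000e-03, 2.358e+00]), 'wrist_force': array([ 0.856, -0.497, -0.769]), 'opening': np.float64(25.577)}
([np.float64(601.87), np.float64(87.61), np.float64(120.43)], 2.36)
84 13 [609.7  83.7  89.6] [613.2  81.7  90. ] [14. 21.  4.]
92 35 [608.3  86.5  95.9] [613.7  82.6  96.7] [20. 28.  8.]
100 28 [610.5  86.4 103.9] [614.5  81.2 104.5] [13. 26.  8.]
108 33 [611.   85.  111.9] [614.6  83.  111.9] [13. 25.  8.]
```

View pics/c11.png

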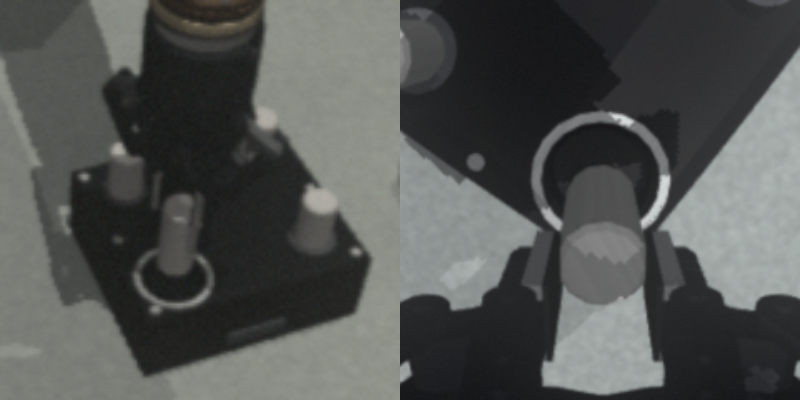

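{"name": "move_arm", "arguments": {
  "plan": [
    [[0,0,0.8,0,0,0,-1],[0,0,1.6,0,0,0,-1],[0,0,2.4,0,0,0,-1],[0,0,3.1,0,0,0,-1],[0,0,3.5,0,0,0,-1],[0,0,3.5,0,0,0,-1]]
  ]
}}

```text
t: 21.18
ee_pos: [601.8, 87.6, 84.9]
tool_rot: [-3.141, -0.001, 2.36]
wrist_force: [-0.1, -0.9, -1.2]
opening: 24.9
```

{"name": "move_arm", "arguments": {
  "plan": [
    [[0,0,0.15,0,0,0,-1],[0,0,0.3,0,0,0,-1],[0,0,0.3,0,0,0,-1]]
  ]
}}

```text
t: 21.55
ee_pos: [602.5, 87.5, 83.2]
tool_rot: [3.141, 0.001, 2.36]
wrist_force: [-0.9, -0.7, 2.0]
opening: 25.2
```

Contact came at TCP z 83, as expected for a 20 mm depth. Now I'll release and retreat straight up.

{"name": "move_arm", "arguments": {
  "plan": [
    [[0,0,0,0,0,0,-0.2],[0,0,0,0,0,0,0],[0,0,0,0,0,0,0.3],[0,0,0,0,0,0,0.3],[0,0,-2,0,0,0,0.3],[0,0,-5,0,0,0,0.5],[0,0,-9,0,0,0,0.5],[0,0,-14,0,0,0,0.5],[0,-5,-16,0,0,0,0.5],[3,-11,-16,0,0,0,0.5],[3,-11,-16,0,0,0,0.5],[3,-11,-16,0,0,0,0.5]]
  ]
}}

```text
t: 23.05
ee_pos: [503.7, 30.5, 244.2]
tool_rot: [3.139, 0.003, 2.359]
wrist_force: [-0.3, -0.7, -0.1]
opening: 64.0
```

```bash
python3 - <<'E'
from h import *
from scipy import ndimage as nd
s=robot.observe();print({k:np.round(s[k],3) for k in ['t','ee_pos','wrist_force','opening']})
for n in ['wrist','scene','top']:
    p,d,m=cap(n,n[0]+'12.png')
    v,u=np.mgrid[0:400,0:640]; W=world(m,u,v,d,n=='wrist')
    ok=(W[...,0]>430)&(W[...,0]<680)&(W[...,1]>-400)&(W[...,1]<420)&(d>0)&(W[...,2]<160)
    for nm,c,lo,r in [('post',(601,87.5),105,40),('p1',(484,190),105,30),('p2',(583,206),105,30),('p3',(503,72),105,30),('long',(478,-130),88,30),('mid',(463,-358),73,30),('rod',(481,383),148,30),('flange',(481,383),97.5,23),('stand',(481,383),92,32)]:
        w=W[ok&(np.hypot(W[...,0]-c[0],W[...,1]-c[1])<r)&(W[...,2]>lo)&(W[...,2]<lo+14 if nm not in('stand','flange') else W[...,2]<(98 if nm=='stand' else 106))]
        if len(w)>5: 
            zt=np.percentile(w[:,2],90); t=w[w[:,2]>zt-4]
            print(n,nm,len(w),'ztop %.1f'%zt,np.round((t.min(0)+t.max(0))/2,1),np.round(np.ptp(t,0)))
E
```

```text
{'t': np.float64(23.05), 'ee_pos': array([503.749,  30.512, 244.202]), 'wrist_force': array([-0.313, -0.702, -0.057]), 'opening': np.float64(63.987)}
wrist post 557 ztop 116.9 [599.6  87.2 115.4] [27. 27.  5.]
wrist p1 622 ztop 117.2 [481.9 190.1 116. ] [27. 28.  5.]
wrist p2 521 ztop 116.9 [579.9 205.8 115.6] [27. 28.  5.]
wrist p3 643 ztop 116.9 [500.4  72.1 115.6] [27. 28.  5.]
wrist long 393 ztop 98.7 [ 474.5 -130.6   97.3] [26. 27.  5.]
scene post 120 ztop 115.1 [604.7  87.2 114.2] [25. 27.  6.]
scene p1 94 ztop 115.2 [485.9 190.3 114.1] [26. 27.  6.]
scene p2 118 ztop 114.9 [584.4 206.1 113.6] [29. 29.  5.]
scene p3 108 ztop 114.7 [504.1  72.  113.6] [27. 27.  6.]
scene long 101 ztop 96.7 [ 480.1 -130.8   95.7] [24. 26.  6.]
scene mid 102 ztop 80.9 [ 465.1 -359.    79.4] [26. 27.  5.]
scene rod 66 ztop 152.7 [481.8 384.1 151.5] [24. 25.  5.]
scene flange 112 ztop 102.0 [482.1 383.7 101.6] [42. 41.  7.]
scene stand 135 ztop 96.3 [483.7 381.2  95.2] [57. 58.  6.]
top p1 55 ztop 116.4 [483.3 196.1 115.2] [25. 13.  5.]
top p2 126 ztop 116.0 [582.  206.4 114.8] [25. 27.  5.]
top p3 41 ztop 115.7 [497.5  75.3 114.2] [15. 21.  5.]
top long 124 ztop 98.1 [ 477.  -130.9   97.5] [27. 25.  7.]
top mid 130 ztop 82.1 [ 461.9 -358.6   80.9] [27. 28.  6.]
top rod 108 ztop 154.0 [480.5 385.1 152.6] [22. 26.  5.]
top flange 160 ztop 102.7 [479.8 381.6 102.1] [41. 37.  7.]
top stand 215 ztop 96.7 [481.6 380.9  95.3] [58. 55.  5.]
```

View pics/s12.png

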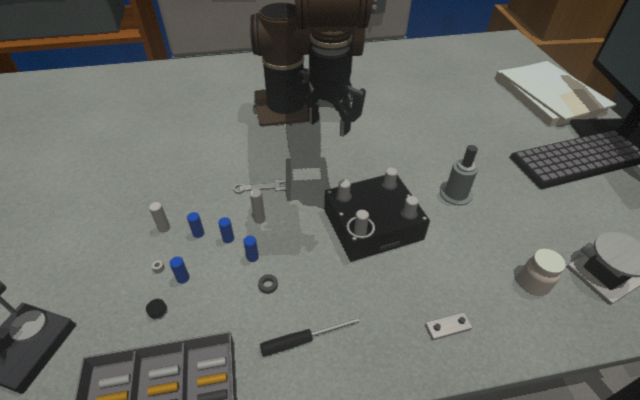

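View pics/w12.png

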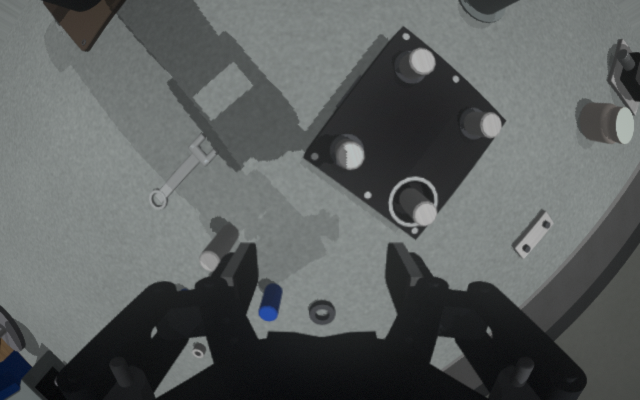

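The post stands in the socket ring ((361,224) in the scene view) with its top level with the pillars. The rod hangs upright at (462,175), and the other posts are in place. I'll hand the job in.

```bash
python3 -c "
from workcell import robot
print(robot.sign_off(), robot.observe()['t'])"
```

```text
the job is handed in; nothing more can be done
the job is handed in; nothing more can be done
```

The job is done and handed in at about 23 s of the 61 s allowed; the sign-off reports no verdict.

- **Socket depth:** I held the rod in the socket with its tip pressed on the bottom at about 8 N. The rod's flange top was then at about 141 mm, putting the tip at about 50 mm and the depth at 20 mm. The depth pictures agreed. The tool height since the grasp suggested about 3 mm deeper (tip at about 47 mm), which is still nearest to 20 mm.
- **Rod:** it hangs upright in its stand with the flange on the tube top (about 102 mm). It sits about 2–4 mm off the stand's centre; the limit is 16 mm.
- **Post in the socket:** I placed the short (65 mm) post. Its top reads 116.9 mm against 116.9–117.2 mm for the pillars in the same wrist picture, and it stands about 1–2 mm from the socket centre.
- **Other posts:** the long and middle posts read within about 1 mm of where they began, and no blue look-alike was touched.
- **Robot:** the gripper is open and clear of everything.

The cameras disagreed by about 2–5 mm in x throughout, so I judged positions relative to the fixture and stand seen by the same camera.

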